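# Mark the top of a printed cam with the spring punch

## Robot

A 6-joint arm with a two-finger parallel gripper is mounted at the origin on the work surface. World frame = base frame: x ahead of the robot, y to its left, z up, the work surface at z = 0. Lengths are in m, angles in rad, forces in N, time in s.
With the tool pointing down it reaches from about 0.325 to 0.85 m from the base axis. Payload 15.5 kg.
Tool frame: the origin (TCP) lies at the very end of the fingers, on their centre line; the grasp point (between the pads) lies 19 mm behind it; z points along the fingers, y is the line along which they close (so a half turn about z gives the same grasp; the last joint's range is limited). The gripper opens to 91 mm and grips with 3 to 60 N. Pads are 32 mm wide; open, the fingers measure 118 mm over their backs; the gripper's body (76 mm by 178 mm) begins 60 mm behind the grasp point.
Start: joints at [1.218, 0.494, 1.345, -0, 1.302, -0.096], TCP at [0.159, 0.605, 0.187] pointing down, gripper open.
Joint ranges: [-2.91, 2.91], [-0.82, 2.16], [0.22, 2.67], [-1.22, 4.37], [0.12, 2.79], [-3.08, 3.08]. Speed limits (rad/s): [1.89, 1.89, 2.57, 3.01, 3.01, 3.01].

## Interface

Orientations are given as a unit quaternion [w, x, y, z].
In Python, from workcell import * gives the robot as it stands.
- The arm moves only by the tool move_arm, never from a script. Its arguments are lists of equal length, an entry for each row: "grip": the opening, from 0 (shut) to 1 (fully open); "travel": the shift along the world's x, y, z in cm, a list of three; "roll": the turn about the world's z in rad. A call has 1 to 10 rows; each row is the pose to reach, as a shift and turn from the pose commanded when the call began; what a row does not reach only later rows make up. A row lasts 1/12 s, in which the tool goes at most 41.7 mm and 7.16 degrees, less where a joint would pass 70% of its speed; a pose out of reach is approached as far as the arm can. A call with a gripper value outside its range is refused whole. The fingers move at their own pace and stop on an object; the grip force is fixed at half the most. Time passes only in rows, so rows that repeat a pose let the fingers close. It gives the time, the measured TCP pose, the force, the opening and the grip force at its end, in the units of the state.
- state(): the state, without advancing time (a new reading comes with each control period).
- capture(name): name is "scene" or "top" or "wrist"; returns a dict with "frame" (384x512x3 uint8, red, green, blue), "range_z" (384x512 float32, m along the optical axis (not along the pixel's ray), 0 where there is no reading), "K" (3x3 intrinsics, pixels), "R" (3x3) and "t" (3): a world point X has camera coordinates R X + t; the wrist camera has in their place "tool_from_camera" (4x4, takes a point from camera to tool coordinates, whose origin is the TCP and whose axes are the flange's). Camera axes: x right, y down, z forward; pixel columns grow to the right and rows downward; lengths in m; the calibration is good to about 2 mm. A picture is of the moment at which its call begins: read the wrist's pose just before it.
- sign_off(): hands the job in; it is judged then, once.
Trained networks look in the newest picture that a camera, given by its name, has taken for a name from the list of things; names that differ only in an ending like _2 or _b are one class to them, and where a whole thing is asked for, a point or a joint stands for the part that bears it (a point fixed in the world has none). Each returns a list of dicts, best first, with "confidence" (0 to 1); they miss things now and then, are a little off and sometimes report something else, mostly with a low value. They report only what shows in the picture. A call takes as long as a camera call.
- search_frame(thing, camera): "extent" ([left, top, right, bottom] in pixels, round what is visible of it).
- outline_of(thing, camera): "region" (384x512 bool, what is visible of it) and "extent" ([left, top, right, bottom] in pixels, round what is visible of it).
The state is a dict: "time_s": time; "joint_pos": joint angles; "qvel": joint speeds; "tau": joint torques, N m; "tool_pos": TCP position; "orientation": TCP orientation; "wrist_force": force on the tool from outside, world axes, zero at the start; "ft_torque": the same for the moment, N m; "gripper_width": finger opening in m; "gripper_force": force on a finger pad.
Only numpy, scipy, OpenCV 4.12 (cv2) and the standard library are available. Lean on these libraries where they do the work, as an engineer would, in place of code of your own. Each camera call takes 0.05 s, during which the arm holds its last target. There are 200 camera calls.

## Task

Turn the black printed cam by its upright steel pin until its nose points straight at the sprung follower and pushes it fully back, which brings the middle of the nose right under the point of the spring punch. Then press the punch's cap down until its spring trips, and let it come all the way up again, leaving the cam where it is. Do not press the punch before the nose is under it, and leave the other things where they lie.

Things in the scene. Friction and masses are not known exactly. Their poses are not given: they have to be found in the camera images.
- cam_axis (a point): Point on the cam's fixed upright turning axis, level with the cam's flat upper face (58 mm above the table). The cam is a black egg-shaped disc 18 mm thick, round part 120 mm across about this axis, on an aluminium jig plate 170 x 315 mm, 12 mm thick. It turns freely either way and any amount, stays where it is left, and takes 3 to 6 N at its pin to turn. A steel nut 24 mm across stands 8 mm above the face on the axis.
- cam_nose (a point): Middle of the cam's nose, on the upper face, 67 mm from the cam's axis: the spot to be marked. The nose is rounded with 18 mm radius about it and its tip is 85 mm from the axis.
- cam_pin (a point): Centre of the top of the upright steel pin with which the cam is turned: 14 mm across, 38 mm high above the cam's face (its top is 96 mm above the table), 48 mm from the cam's axis, exactly opposite the nose. It turns with the cam. At the start the nose lies 0.9 to 1.6 rad clockwise (seen from above) of its goal, so the pin goes counter-clockwise.
- punch_axis (a point): Fixed point on the punch's upright axis, level with the cam's upper face, 67 mm from the cam's axis: the spot where the punch's needle strikes. The nose's middle must come here (to within 6 mm). The direction from cam_axis to here is the jig's long direction; an upright post 56 x 40 mm, 150 mm high, stands 125 to 165 mm from the cam's axis that way and carries the punch on a short arm.
- punch_cap (a point): Centre of the flat top of the punch's black round cap, 40 mm across, 216 mm above the table when up, straight above punch_axis; it moves with the cap. The sleeve below it is 34 mm across and spans 107 to 172 mm above the table.
- punch (a joint): How far the cap is pressed, in m: 0 up, 0.014 at its stop. Moves only straight down. About 2 N at first; from 0.004 on the force climbs to about 13 N near 0.008, then the spring trips and the force collapses to about 5 N before the stop; it has fired once past 0.011 (pressing on to the stop is right). Released, it springs back to 0.
- follower (a joint): How far the sprung follower (steel rod with a roller, level, passing through the post, 49 mm above the table) is pushed back along the jig by the cam, in m: 0 with the nose away, 0.0235 with the nose's tip exactly on it; above 0.0215 counts as fully back. Its spring pushes with only 1 to 2 N.
- screwdriver: Bystander: screwdriver, 190 mm, lying beside the jig; origin under its middle. Leave alone (up to 30 mm of shift is forgiven).
- bracket: Bystander: black printed angle bracket, 70 x 50 x 48 mm, standing beside the jig; origin under its middle. Leave alone (up to 30 mm of shift is forgiven).
- gear: Bystander: black printed gear, 74 mm across, 24 mm high; origin under its middle. Leave alone (up to 30 mm of shift is forgiven).
- wrench: Bystander: steel open spanner, 140 mm, lying beside the jig; origin under its middle. Leave alone (up to 30 mm of shift is forgiven).
- mug: Bystander: white mug, 80 mm across, 95 mm high; origin under its middle. Leave alone (up to 30 mm of shift is forgiven).
- spool: Bystander: lying filament spool, 170 mm across, 50 mm high; origin under its middle. Leave alone (up to 30 mm of shift is forgiven).
- scraper: Bystander: bed scraper with a flat blade, 200 mm, lying; origin under its middle. Leave alone (up to 30 mm of shift is forgiven).
- glue: Bystander: white glue bottle, 44 mm across, 110 mm high; origin under its middle. Leave alone (up to 30 mm of shift is forgiven).

How it is judged:
On the way, in this order (a step that is already met when the one before it is completed fails the run):
1. the cam's nose is under the punch's point and pushes the follower fully back, the punch still up (horizontal distance between cam_nose and punch_axis below 0.006 m and value of joint follower above 0.0215 m and value of joint punch below 0.002 m), for 0.3 s.
2. the punch trips with the nose still under it (horizontal distance between cam_nose and punch_axis below 0.006 m and value of joint follower above 0.0215 m and value of joint punch above 0.011 m), for 0.05 s.
At the end, for the whole second after the job is handed in: The middle of the cam's nose is within 6 mm (seen from above) of the punch's axis, the follower is pushed back more than 21.5 mm, and the punch's cap is back up (within 2 mm) (all of step 1); the robot touches nothing.
It fails at once if the punch is pressed (more than 6 mm) while the middle of the nose is more than 9 mm from its axis (value of joint punch above 0.006 m and horizontal distance between cam_nose and punch_axis above 0.009 m).
It fails at once if another thing is shifted by more than 30 mm (distance of any of screwdriver, bracket, gear, wrench, mug, spool, scraper, glue from where it was at the start of the episode above 0.03 m).
It also fails if it takes over 51 s, if anything falls off the work surface, if the arm or the gripper's body presses on something with over 40 N, if the wrist force passes 120 N, or if a joint passes its speed limit or range.

## Working session

There is one attempt and no reset: what is moved stays moved. The work goes in short steps, Python scripts to look and compute and a tool call to move; the robot and the scene stay as the last step left them, time stands still between calls to the robot, and variables do not carry over. Pictures are saved under pics/ and viewed, at most 10 in all, crops included, and the job is handed in when it is done.

Besides the shell and the picture viewer there is one more tool, called after "Request:" by a JSON object that holds its "api" and its "payload". move_arm: Moves the arm, as the interface text tells. Its arguments: {"type":"object","properties":{"grip":{"type":"array","items":{"type":"number"}},"travel":{"type":"array","items":{"type":"array","items":{"type":"number"}}},"roll":{"type":"array","items":{"type":"number"}}},"required":["grip","travel","roll"]}

```bash
mkdir -p pics
cat > h.py <<'E'
from workcell import *
import numpy as np, cv2
def cloud(c,mask=None):
    z=c["range_z"]; v,u=np.nonzero((z>0)&(mask if mask is not None else True))
    Z=z[v,u]; K=c["K"]
    P=np.stack([(u-K[0,2])/K[0,0]*Z,(v-K[1,2])/K[1,1]*Z,Z],1)
    return (P-c["t"])@c["R"],u,v
E
python3 - <<'E'
from h import *
s=state(); print(s["time_s"],s["tool_pos"],s["orientation"],s["wrist_force"])
ims=[]
for n in("scene","top"):
    c=capture(n); im=c["frame"][:,:,::-1].copy()
    for th in("cam_pin","punch_cap","cam_nose","follower","mug","glue","spool","gear","bracket"):
        for d in outline_of(th,n)[:1]:
            P,u,v=cloud(c,d["region"])
            hi=P[P[:,2]>np.percentile(P[:,2],98)-0.004]
            print(n,th,round(d["confidence"],2),np.round(d["extent"]),"med",np.round(np.median(P,0),3),"top",np.round(hi.mean(0),3),len(P))
    cv2.imwrite(f"pics/{n}0.png",im)
E
```

```text
0.0 [0.15859606 0.60413381 0.18656015] [-1.29327831e-04  1.28026566e-01  9.91770565e-01 -5.72603106e-04] [-0.21538826 -0.33036108  0.33281615]
scene cam_pin 0.91 [224. 205. 264. 232.] med [ 0.526 -0.052  0.059] top [ 0.471 -0.039  0.09 ] 789
scene punch_cap 0.68 [254. 168. 265. 184.] med [0.543 0.014 0.212] top [0.541 0.018 0.216] 123
scene cam_nose 0.8 [226. 202. 262. 231.] med [ 0.527 -0.052  0.059] top [ 0.47  -0.039  0.087] 799
scene mug 0.7 [305. 153. 326. 184.] med [0.612 0.394 0.06 ] top [0.606 0.416 0.095] 545
scene glue 0.91 [175. 289. 198. 327.] med [ 0.61  -0.454  0.063] top [ 0.602 -0.446  0.111] 561
scene spool 0.62 [260. 144. 295. 170.] med [0.389 0.458 0.049] top [0.376 0.479 0.052] 800
scene gear 0.89 [237. 253. 259. 272.] med [ 0.624 -0.194  0.012] top [ 0.621 -0.187  0.025] 341
scene bracket 0.5 [240. 195. 251. 202.] med [0.444 0.108 0.019] top [0.446 0.108 0.047] 121
top cam_pin 0.85 [248. 187. 284. 230.] med [ 0.524 -0.04   0.058] top [ 0.505 -0.037  0.077] 998
top punch_cap 0.42 [244. 197. 254. 206.] med [0.543 0.024 0.216] top [0.542 0.025 0.218] 132
top cam_nose 0.69 [248. 187. 281. 233.] med [ 0.524 -0.04   0.058] top [ 0.505 -0.037  0.077] 1027
top follower 0.55 [250. 186. 282. 234.] med [ 0.525 -0.039  0.058] top [ 0.498 -0.015  0.128] 1074
top mug 0.66 [118. 174. 151. 199.] med [0.616 0.432 0.044] top [0.613 0.422 0.096] 641
top glue 0.67 [383. 210. 403. 264.] med [ 0.476 -0.49   0.005] top [ 0.383 -0.476  0.021] 517
top spool 0.7 [ 89. 225. 144. 276.] med [0.381 0.481 0.05 ] top [0.381 0.485 0.053] 2046
top gear 0.81 [294. 176. 315. 196.] med [ 0.622 -0.183  0.012] top [ 0.626 -0.184  0.025] 265
top bracket 0.67 [205. 229. 229. 244.] med [0.433 0.136 0.009] top [0.453 0.128 0.048] 254
```

Run:
```python
from h import *
a=cv2.imread("pics/top0.png")[140:280,190:330]; b=cv2.imread("pics/scene0.png")[150:290,180:320]
cv2.imwrite("pics/ab.png",cv2.resize(np.hstack([a,b]),(800,400),interpolation=cv2.INTER_CUBIC))
c=capture("top"); P,u,v=cloud(c)
m=(P[:,0]>.35)&(P[:,0]<.75)&(P[:,1]>-.2)&(P[:,1]<.25)
P,u,v=P[m],u[m],v[m]
for lo,hi in((.009,.015),(.054,.061),(.062,.072),(.08,.1),(.14,.155),(.205,.225)):
    k=(P[:,2]>lo)&(P[:,2]<hi); q=P[k]
    if len(q)>2: print(lo,hi,len(q),q.mean(0).round(4),q.min(0).round(3),q.max(0).round(3), (cv2.minAreaRect(q[:,:2].astype(np.float32))))
```

```text
0.009 0.015 2099 [0.5345 0.0169 0.012 ] [ 0.378 -0.198  0.009] [0.712 0.19  0.015] ((0.5467914342880249, -0.0035967379808425903), (0.3858497142791748, 0.33498379588127136), 88.80809020996094)
0.054 0.061 787 [ 0.5288 -0.035   0.0579] [ 0.446 -0.096  0.054] [0.603 0.154 0.061] ((0.5315468311309814, 0.026383966207504272), (0.15343043208122253, 0.24327298998832703), 5.54186487197876)
0.062 0.072 110 [ 0.5244 -0.0356  0.0643] [ 0.471 -0.092  0.062] [0.601 0.146 0.071] ((0.5321832895278931, 0.026536986231803894), (0.12781940400600433, 0.2319839894771576), 3.5846757888793945)
0.08 0.1 24 [0.5048 0.0283 0.0932] [ 0.467 -0.039  0.08 ] [0.55  0.125 0.1  ] ((0.5156068205833435, 0.04069923982024193), (0.1801924705505371, 0.01946217194199562), 61.798824310302734)
0.14 0.155 316 [0.5637 0.085  0.1495] [0.528 0.012 0.14 ] [0.6   0.124 0.155] ((0.5569499135017395, 0.06345358490943909), (0.11334098130464554, 0.05634399875998497), 69.84297180175781)
0.205 0.225 131 [0.5424 0.0243 0.2157] [0.524 0.006 0.211] [0.562 0.043 0.221] ((0.5415489077568054, 0.02456893026828766), (0.03686040639877319, 0.03729533404111862), 44.48587417602539)
```

View pics/ab.png

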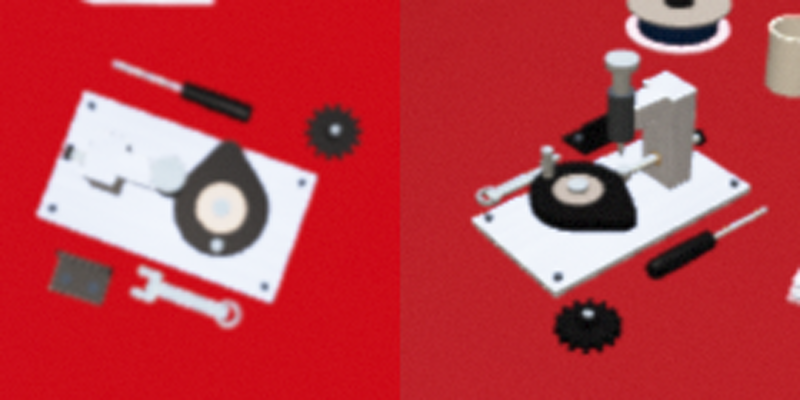

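Request:
{"api": "move_arm", "payload": {"grip": [0.5,0.5,0.5,0.5,0.5,0.5,0.5,0.5,0.5,0.5], "travel": [[2,-2,4],[4,-5,8],[6,-9,11],[8,-13,14],[10,-17,16],[12,-21,18],[14,-25,18],[17,-29,18],[20,-33,18],[23,-36,18]], "roll": [0,0,0,0,0,0,0,0,0,0]}}

```text
time_s: 1.88
tool_pos: [0.3444, 0.2999, 0.3644]
orientation: [0.001, 0.128, 0.992, 0.001]
wrist_force: [1.8, 0.3, -0.1]
gripper_width: 0.0461
gripper_force: 0.0
```

Request:
{"api": "move_arm", "payload": {"grip": [0.5,0.5,0.5,0.5,0.5,0.5,0.5,0.5,0.5,0.5], "travel": [[1,-4,0],[2,-8,0],[3,-12,0],[4,-16,0],[4,-20,0],[4,-24,0],[4,-28,0],[4,-28,0],[4,-28,0],[4,-28,0]], "roll": [0,0,0,0,0,0,0,0,0,0]}}

```text
time_s: 2.72
tool_pos: [0.3841, 0.0218, 0.3635]
orientation: [0.0, 0.129, 0.992, 0.0]
wrist_force: [0.6, 0.2, 0.6]
gripper_width: 0.0451
gripper_force: 0.0
```

```bash
cat >> h.py <<'E'
from scipy.spatial.transform import Rotation as Ro
def wcap():
    s=state(); c=capture("wrist"); w,x,y,z=s["orientation"]
    T=np.eye(4); T[:3,:3]=Ro.from_quat([x,y,z,w]).as_matrix(); T[:3,3]=s["tool_pos"]
    W=T@c["tool_from_camera"]; c["R"]=W[:3,:3].T; c["t"]=-c["R"]@W[:3,3]; c["campos"]=W[:3,3]; return c
E
python3 - <<'E'
from h import *
s=state(); print(s["time_s"],s["tool_pos"],s["orientation"],s["joint_pos"])
c=wcap(); print(c["K"],c["tool_from_camera"],c["campos"])
cv2.imwrite("pics/w1.png",c["frame"][:,:,::-1])
E
```

```text
2.7167 [0.38405812 0.02180988 0.36354068] [1.14928265e-04 1.28594511e-01 9.91697240e-01 1.52063481e-04] [-9.91315394e-02 -1.12415754e-02  1.56247938e+00  2.97193894e-04
  1.59011602e+00 -1.41201890e+00]
[[286.5074127    0.         254.96817533]
 [  0.         286.5074127  192.02310634]
 [  0.           0.           1.        ]] [[ 9.64622110e-04 -9.61343216e-01 -2.75351213e-01  7.91220173e-02]
 [ 9.99999450e-01  8.14160420e-04  6.60734272e-04 -6.02799271e-04]
 [-4.11012351e-04 -2.75351699e-01  9.61343473e-01 -1.97393001e-01]
 [ 0.00000000e+00  0.00000000e+00  0.00000000e+00  1.00000000e+00]] [0.30734645 0.04135368 0.56091853]
```

View pics/w1.png

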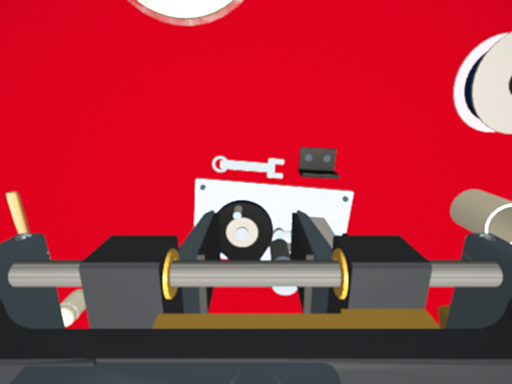

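Request:
{"api": "move_arm", "payload": {"grip": [0.4,0.4,0.4,0.4,0.4,0.4,0.4], "travel": [[3,-1,0],[7,-2,0],[11,-4,0],[15,-4,0],[15,-4,0],[15,-4,0],[15,-4,0]], "roll": [0,0,0,0,0,0,0]}}

```text
time_s: 3.35
tool_pos: [0.5337, -0.0166, 0.363]
orientation: [-0.001, 0.127, 0.992, 0.0]
wrist_force: [0.7, -0.2, 0.2]
gripper_width: 0.0362
gripper_force: 0.0
```

Run:
```python
from h import *
c=wcap(); print(state()["time_s"],c["campos"])
f=c["frame"]; cv2.imwrite("pics/w2.png",cv2.resize(f[60:260,120:400,::-1],(784,560),interpolation=cv2.INTER_CUBIC))
np.savez("w2.npz",**{k:c[k] for k in("frame","range_z","K","R","t")})
for th in("cam_pin","punch_cap","cam_nose"):
    for d in outline_of(th,"wrist")[:1]:
        P,u,v=cloud(c,d["region"]); print(th,d["confidence"],d["extent"],P.mean(0),P[:,2].max())
P,u,v=cloud(c)
m=(P[:,0]>.43)&(P[:,0]<.63)&(P[:,1]>-.13)&(P[:,1]<.06);P=P[m];u=u[m];v=v[m]
for lo,hi in((.055,.061),(.063,.069),(.092,.1),(.21,.222)):
    k=(P[:,2]>lo)&(P[:,2]<hi);q=P[k]
    if len(q)>4: print(lo,len(q),q.mean(0).round(4),q.min(0).round(4),q.max(0).round(4),cv2.minEnclosingCircle(q[:,:2].astype(np.float32)),u[k].mean(),v[k].mean())
```

```text
3.4 [0.45723432 0.00265007 0.56053095]
cam_pin 0.73 [270.3, 155.8, 303.3, 188.5] [0.5398216  0.02285654 0.21215078] 0.21820550938433939
punch_cap 0.69 [269.5, 157.4, 303.3, 185.1] [0.53847867 0.02226269 0.21509153] 0.21820550938433939
cam_nose 0.85 [207.5, 114.8, 274.0, 199.6] [ 0.52154164 -0.04147251  0.05865937] 0.13058967866967033
0.055 3737 [ 0.5226 -0.0417  0.0582] [ 0.4576 -0.1008  0.0551] [0.6015 0.0187 0.061 ] ((0.52973473072052, -0.0423305407166481), 0.0722615048289299) 239.75220765319776 153.97404335028097
0.063 151 [ 0.5167 -0.0406  0.0659] [ 0.4688 -0.0521  0.0633] [ 0.5287 -0.0279  0.0685] ((0.4985416531562805, -0.034817542880773544), 0.030583839863538742) 239.24503311258277 151.5430463576159
0.092 59 [ 0.4696 -0.0344  0.0958] [ 0.4632 -0.041   0.092 ] [ 0.4759 -0.028   0.0977] ((0.46984654664993286, -0.03466468304395676), 0.006802831776440144) 234.11864406779662 124.30508474576271
0.21 803 [0.5388 0.0225 0.2158] [0.5196 0.003  0.21  ] [0.5588 0.0421 0.2182] ((0.5395262241363525, 0.02265131287276745), 0.020056702196598053) 287.14819427148194 172.9464508094645
```

View pics/w2.png

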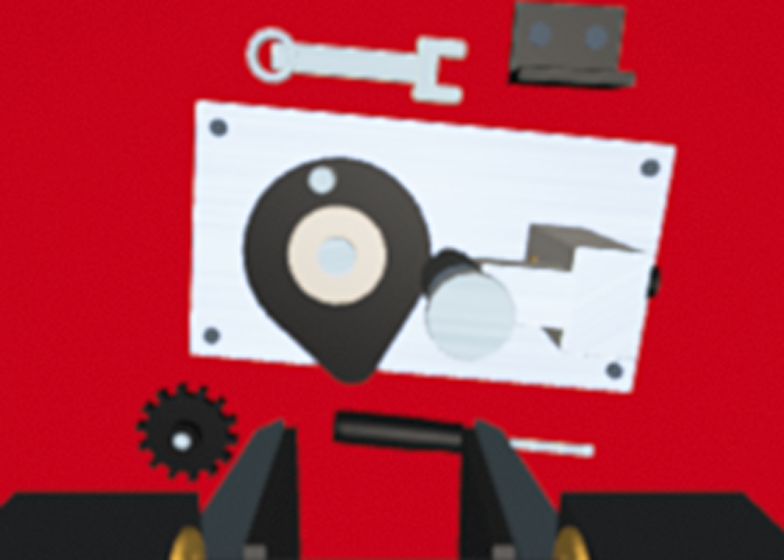

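Run:
```python
from h import *
from scipy.optimize import least_squares
c=dict(np.load("w2.npz")); P,u,v=cloud(c)
n=P[(P[:,2]>.063)&(P[:,2]<.069)&(abs(P[:,0]-.517)<.02)&(abs(P[:,1]+.04)<.02)]
print("nut",n.mean(0),cv2.minEnclosingCircle(n[:,:2].astype(np.float32)))
q=P[(P[:,2]>.054)&(P[:,2]<.0615)&(P[:,0]>.43)&(P[:,0]<.63)&(P[:,1]>-.13)&(P[:,1]<.03)][:,:2].astype(np.float32)
h=cv2.convexHull(q)[:,0]
# resample the hull
hh=np.vstack([h,h[:1]]);d=np.r_[0,np.cumsum(np.linalg.norm(np.diff(hh,axis=0),axis=1))]
t=np.linspace(0,d[-1],200);H=np.c_[np.interp(t,d,hh[:,0]),np.interp(t,d,hh[:,1])]
def sd(p):  # signed dist to hull of circle r60 and r18 at 67
    e=np.array([np.cos(p[2]),np.sin(p[2])]);L=.067;r=H-p[:2]
    x=r@e;y=abs(r@np.array([-e[1],e[0]]));b=(.060-.018)/L;a=np.sqrt(1-b*b);k=-b*y*1+a*x
    k=y*-b+x*a
    return np.where(k<0,np.hypot(x,y)-.06,np.where(k>a*L,np.hypot(x-L,y)-.018,x*b+y*a-.06))
s=least_squares(lambda p:sd(p),[.52,-.04,0],loss="soft_l1",f_scale=.001)
print(s.x,np.abs(s.fun).mean()); 
pin=np.array([.4697,-.0345]);cap=np.array([.5393,.0226])
for nm,A in(("fit",s.x[:2]),("nut",n.mean(0)[:2])):
    print(nm,"pin r",np.linalg.norm(pin-A),"nose ang",np.arctan2(*(A-pin)[::-1]),"cap r",np.linalg.norm(cap-A),"goal ang",np.arctan2(*(cap-A)[::-1]))
j=P[(P[:,2]>.008)&(P[:,2]<.016)&(P[:,0]>.4)&(P[:,0]<.66)&(P[:,1]>-.2)&(P[:,1]<.24)]
print(cv2.minAreaRect(j[:,:2].astype(np.float32)))
```

```text
nut [ 0.51705435 -0.04067062  0.06594684] ((0.5171836018562317, -0.04067697376012802), 0.011953183449804783)
[ 0.51745227 -0.04082284 -0.12903182] 0.0004579956113549323
fit pin r 0.04816905086724651 nose ang -0.1316434353360419 cap r 0.06708039941167221 goal ang 1.2390499155834
nut pin r 0.04775469357544573 nose ang -0.12957721860395932 cap r 0.0670674306741902 goal ang 1.232701007196138
((0.529979407787323, -0.00598733127117157), (0.3872431814670563, 0.25979986786842346), 89.93673706054688)
```

Request:
{"api": "move_arm", "payload": {"grip": [0.4,0.4,0.4,0.4,0.4,0.4,0.4,0.4,0.4,0.4], "travel": [[-2,-0.6,0],[-4,-1.2,0],[-6.4,-1.8,-2],[-6.4,-1.8,-5],[-6.4,-1.8,-8],[-6.4,-1.8,-12],[-6.4,-1.8,-16],[-6.4,-1.8,-20],[-6.4,-1.8,-22],[-6.4,-1.8,-22]], "roll": [0.12,0.24,0.36,0.48,0.6,0.7,0.7,0.7,0.7,0.7]}}

```text
time_s: 4.38
tool_pos: [0.4671, -0.0356, 0.1404]
orientation: [-0.003, -0.22, 0.976, 0.001]
wrist_force: [-1.2, 0.5, -1.7]
gripper_width: 0.0362
gripper_force: 0.0
```

Request:
{"api": "move_arm", "payload": {"grip": [0.4,0.4], "travel": [[0,0,0],[0,0,0]], "roll": [0,0]}}

```text
time_s: 4.55
tool_pos: [0.471, -0.0364, 0.1452]
orientation: [0.001, -0.22, 0.976, -0.001]
wrist_force: [-0.3, 0.2, 0.7]
gripper_width: 0.0364
gripper_force: 0.0
```

Request:
{"api": "move_arm", "payload": {"grip": [0.4,0.4,0.4,0.4,0.4,0.1,0.1,0.1,0.1,0.1], "travel": [[-0.1,0.2,-2.5],[-0.1,0.2,-5],[-0.1,0.2,-7],[-0.1,0.2,-7.5],[-0.1,0.2,-7.5],[-0.1,0.2,-7.5],[-0.1,0.2,-7.5],[-0.1,0.2,-7.5],[-0.1,0.2,-7.5],[-0.1,0.2,-7.5]], "roll": [0,0,0,0,0,0,0,0,0,0]}}

```text
time_s: 5.38
tool_pos: [0.4696, -0.0343, 0.0692]
orientation: [0.001, -0.22, 0.976, -0.0]
wrist_force: [0.0, 0.1, 7.6]
gripper_width: 0.0093
gripper_force: 3.9
```

Run:
```python
from h import *
s=state(); print(s["time_s"],s["tool_pos"],s["wrist_force"],s["ft_torque"],s["gripper_width"],s["gripper_force"])
c=wcap(); d=capture("scene")
cv2.imwrite("pics/w3.png",np.hstack([cv2.resize(c["frame"][60:384,90:420,::-1],(400,400)),cv2.resize(d["frame"][140:280,180:320,::-1],(400,400),interpolation=cv2.INTER_CUBIC)]))
```

```text
5.3833 [ 0.46956388 -0.03430856  0.0691512 ] [2.63307865e-03 1.09407355e-01 7.61766034e+00] [0.22334846 0.1457729  0.03122617] 0.009331653480017646 3.8593877479434013
```

View pics/w3.png

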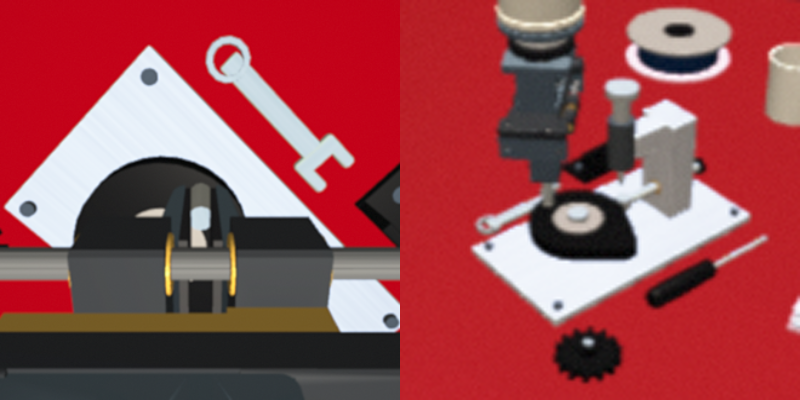

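Request:
{"api": "move_arm", "payload": {"grip": [0,0,0,0], "travel": [[0,0,0.3],[0,0,0.3],[0,0,0.3],[0,0,0.3]], "roll": [0,0,0,0]}}

```text
time_s: 5.82
tool_pos: [0.4691, -0.0343, 0.0715]
orientation: [0.0, -0.22, 0.976, -0.0]
wrist_force: [0.2, -1.0, 0.1]
gripper_width: 0.0003
gripper_force: 0.0
```

Run:
```python
from h import *
c=wcap()
cv2.imwrite("pics/w4.png",cv2.resize(c["frame"][180:320,200:340,::-1],(560,560),interpolation=cv2.INTER_CUBIC))
P,u,v=cloud(c)
m=(P[:,2]>.085)&(P[:,2]<.105)&(np.hypot(P[:,0]-.4697,P[:,1]+.0345)<.05)
f=c["frame"]
for a,b,p in list(zip(u[m],v[m],P[m]))[::6]: print(a,b,p.round(3),f[b,a])
```

```text
247 210 [ 0.455 -0.046  0.097] [48 54 57]
247 211 [ 0.454 -0.046  0.1  ] [50 58 62]
243 212 [ 0.456 -0.048  0.101] [50 56 57]
261 212 [ 0.451 -0.038  0.101] [54 60 62]
241 213 [ 0.456 -0.05   0.103] [49 53 56]
248 213 [ 0.454 -0.046  0.104] [49 57 62]
257 213 [ 0.453 -0.04   0.099] [37 37 36]
264 213 [ 0.45  -0.037  0.104] [51 59 63]
245 214 [ 0.455 -0.047  0.104] [50 59 62]
256 214 [ 0.453 -0.041  0.101] [49 48 45]
250 215 [ 0.455 -0.044  0.103] [32 35 37]
259 215 [ 0.452 -0.039  0.104] [25 24 25]
259 216 [ 0.453 -0.039  0.103] [25 24 26]
255 223 [ 0.463 -0.037  0.09 ] [64 63 59]
255 226 [ 0.463 -0.036  0.095] [90 94 96]
254 230 [ 0.466 -0.036  0.095] [ 92  99 104]
254 233 [ 0.468 -0.035  0.096] [ 92  99 104]
254 236 [ 0.47  -0.034  0.096] [ 91  99 105]
254 239 [ 0.471 -0.033  0.096] [ 91  99 104]
254 242 [ 0.473 -0.033  0.096] [ 91  98 104]
254 245 [ 0.476 -0.031  0.095] [89 91 91]
```

View pics/w4.png

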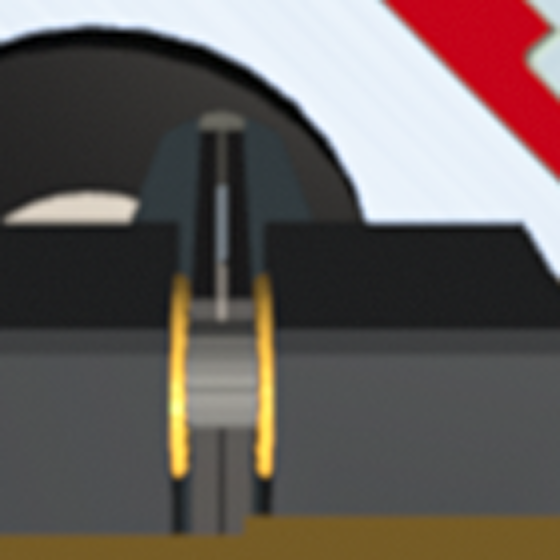

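Request:
{"api": "move_arm", "payload": {"grip": [0.4,0.4,0.4], "travel": [[0,0,0],[0,0,0],[0,0,0]], "roll": [0,0,0]}}

```text
time_s: 6.12
tool_pos: [0.469, -0.0343, 0.0714]
orientation: [-0.0, -0.22, 0.976, 0.0]
wrist_force: [-0.0, 0.6, 0.4]
gripper_width: 0.0176
gripper_force: 0.0
```

Request:
{"api": "move_arm", "payload": {"grip": [0.16,0.16,0.16,0.16], "travel": [[0,0,0],[0,0,0],[0,0,0],[0,0,0]], "roll": [0,0,0,0]}}

```text
time_s: 6.45
tool_pos: [0.4691, -0.0343, 0.0714]
orientation: [-0.0, -0.22, 0.976, 0.0]
wrist_force: [0.8, 0.1, 0.6]
gripper_width: 0.0148
gripper_force: 0.0
```

Request:
{"api": "move_arm", "payload": {"grip": [0.12,0.12,0.12,0.12], "travel": [[0,0,0],[0,0,0],[0,0,0],[0,0,0]], "roll": [0,0,0,0]}}

```text
time_s: 6.78
tool_pos: [0.469, -0.0342, 0.0714]
orientation: [-0.0, -0.22, 0.976, 0.0]
wrist_force: [-0.6, 0.2, 0.1]
gripper_width: 0.0109
gripper_force: 0.0
```

Request:
{"api": "move_arm", "payload": {"grip": [0.4,0.4,0.4,0.4,0.4,0.4], "travel": [[0,0,0],[0,0,0],[0,0,0],[0,0,0],[0,0,-0.5],[0,0,-0.9]], "roll": [0,0,0,0,0,0]}}

```text
time_s: 7.28
tool_pos: [0.4692, -0.0343, 0.0621]
orientation: [0.0, -0.22, 0.976, -0.0]
wrist_force: [0.3, -0.8, -0.4]
gripper_width: 0.0365
gripper_force: 0.0
```

Request:
{"api": "move_arm", "payload": {"grip": [0.18,0.18,0.18,0.14,0.14,0.14,0.1,0.1,0.1], "travel": [[0,0,0],[0,0,0],[0,0,0],[0,0,0],[0,0,0],[0,0,0],[0,0,0],[0,0,0],[0,0,0]], "roll": [0,0,0,0,0,0,0,0,0]}}

```text
time_s: 8.03
tool_pos: [0.4691, -0.0343, 0.0625]
orientation: [0.0, -0.22, 0.976, -0.0]
wrist_force: [0.6, 0.1, -1.2]
gripper_width: 0.0122
gripper_force: 30.0
```

Request:
{"api": "move_arm", "payload": {"grip": [0.1,0.1,0.1,0.1,0.1,0.1,0.1], "travel": [[-0.04,-0.66,0],[0.01,-1.31,0],[0.15,-1.95,0],[0.37,-2.57,0],[0.68,-3.15,0],[0.68,-3.15,0],[0.68,-3.15,0]], "roll": [0.06,0.12,0.18,0.24,0.3,0.3,0.3]}}

```text
time_s: 8.62
tool_pos: [0.4742, -0.0658, 0.0623]
orientation: [-0.001, -0.363, 0.932, 0.001]
wrist_force: [-8.3, -2.3, 6.5]
gripper_width: 0.0119
gripper_force: 30.0
```

Request:
{"api": "move_arm", "payload": {"grip": [0.1,0.1,0.1,0.1,0.1,0.1,0.1,0.1], "travel": [[0.38,-0.53,0],[0.84,-1.01,0],[1.35,-1.42,0],[1.91,-1.76,0],[2.52,-2.02,0],[2.52,-2.02,0],[2.52,-2.02,0],[2.52,-2.02,0]], "roll": [0.06,0.12,0.18,0.24,0.3,0.3,0.3,0.3]}}

```text
time_s: 9.28
tool_pos: [0.4999, -0.086, 0.0622]
orientation: [-0.001, -0.498, 0.867, 0.001]
wrist_force: [-5.1, -2.7, 2.2]
gripper_width: 0.0123
gripper_force: 30.0
```

Run:
```python
from h import *
d=capture("top"); P,u,v=cloud(d)
f=d["frame"]; cv2.imwrite("pics/t5.png",np.hstack([cv2.resize(f[140:280,190:330,::-1],(400,400),interpolation=cv2.INTER_CUBIC),cv2.resize(capture("scene")["frame"][140:280,180:320,::-1],(400,400),interpolation=cv2.INTER_CUBIC)]))
```

```text
(no output)
```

View pics/t5.png

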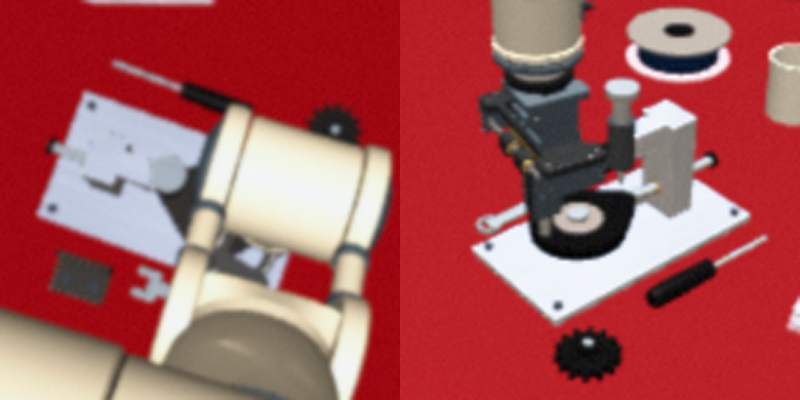

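Request:
{"api": "move_arm", "payload": {"grip": [0.1,0.1,0.1,0.4,0.4,0.4,0.4,0.4,0.4,0.4], "travel": [[0.2,-0.05,0],[0.2,-0.05,0],[0.2,-0.05,0],[0.17,-0.05,0],[0.17,-0.05,0],[0.17,-0.05,0],[0.17,-0.05,1],[0.17,-0.05,4],[0.17,-0.05,8],[0.17,-0.05,12]], "roll": [0,0,0,0,0,0,0,0,0,0]}}

```text
time_s: 10.22
tool_pos: [0.5021, -0.0862, 0.1843]
orientation: [-0.0, -0.498, 0.867, 0.001]
wrist_force: [0.9, -0.3, 0.5]
gripper_width: 0.0362
gripper_force: 0.0
```

Request:
{"api": "move_arm", "payload": {"grip": [0,0,0,0,0,0,0,0,0,0], "travel": [[0,0,4],[0,0,8],[0,0,12],[0,0,16],[0,0,17],[1,1,17],[2,2,17],[2,4,17],[2,4,17],[2,4,17]], "roll": [0,0,0,0,-0.12,-0.24,-0.36,-0.48,-0.6,-0.7]}}

```text
time_s: 11.05
tool_pos: [0.5226, -0.0454, 0.3533]
orientation: [0.0, -0.168, 0.986, 0.0]
wrist_force: [-0.0, -0.2, 0.3]
gripper_width: 0.0006
gripper_force: 0.0
```

Run:
```python
from h import *
c=wcap(); s=state(); print(s["time_s"],s["tool_pos"],s["orientation"],s["wrist_force"])
np.savez("w6.npz",**{k:c[k] for k in("frame","range_z","K","R","t")})
P,u,v=cloud(c); A=np.array([.5172,-.0407])
m=(P[:,2]>.09)&(P[:,2]<.102)&(np.hypot(P[:,0]-.5015,P[:,1]+.0861)<.025)
q=P[m]; p=q.mean(0); print("pin",len(q),p, np.linalg.norm(p[:2]-A),"err rad",np.arctan2(*(p[:2]-A)[::-1])%6.2832-4.379)
m=(P[:,2]>.208)&(P[:,2]<.222)&(np.hypot(P[:,0]-.5393,P[:,1]-.0226)<.03);q=P[m]
print("cap",len(q),q.mean(0) if len(q) else 0, cv2.minEnclosingCircle(q[:,:2].astype(np.float32)) if len(q) else 0)
m=(P[:,2]>.063)&(P[:,2]<.069)&(np.hypot(*(P[:,:2]-A).T)<.02);print("nut",m.sum(),P[m].mean(0))
cv2.imwrite("pics/w6.png",cv2.resize(c["frame"][:,:,::-1],(768,576)))
```

```text
11.1 [ 0.52254882 -0.04583295  0.35327826] [ 2.51026722e-04 -1.64756182e-01  9.86334291e-01 -5.61163024e-05] [-0.8569008  -0.1369264   0.48203605]
pin 65 [ 0.50135324 -0.08553167  0.09560874] 0.0475499518491032 err rad -0.006361215760703587
cap 791 [0.53872301 0.02172831 0.21567514] ((0.5400390028953552, 0.02276669815182686), 0.020151829347014427)
nut 159 [ 0.51748593 -0.04033506  0.06593285]
```

View pics/w6.png

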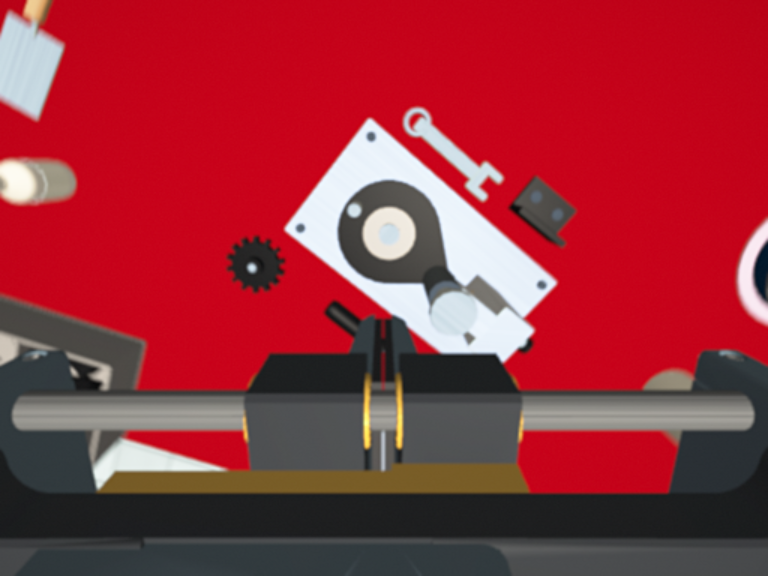

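Request:
{"api": "move_arm", "payload": {"grip": [0,0,0,0,0,0,0,0,0,0], "travel": [[0.8,3.4,0],[1.7,6.8,0],[1.7,6.8,-2],[1.7,6.8,-5],[1.7,6.8,-8],[1.7,6.8,-10.5],[1.7,6.8,-12],[1.7,6.8,-12.5],[1.7,6.8,-12.5],[1.7,6.8,-12.5]], "roll": [0,0,0,0,0,0,0,0,0,0]}}

```text
time_s: 11.93
tool_pos: [0.5403, 0.0214, 0.2286]
orientation: [0.001, -0.171, 0.985, -0.0]
wrist_force: [0.3, -0.3, 0.7]
gripper_width: 0.0004
gripper_force: 0.0
```

Request:
{"api": "move_arm", "payload": {"grip": [0,0,0,0], "travel": [[-0.1,0.1,-0.8],[-0.1,0.1,-1.6],[-0.1,0.1,-1.6],[-0.1,0.1,-1.6]], "roll": [0,0,0,0]}}

```text
time_s: 12.27
tool_pos: [0.5385, 0.0226, 0.2112]
orientation: [-0.0, -0.171, 0.985, 0.0]
wrist_force: [-0.1, 0.0, 0.5]
gripper_width: 0.0
gripper_force: 0.0
```

Request:
{"api": "move_arm", "payload": {"grip": [0,0,0,0], "travel": [[0,0,-0.2],[0,0,-0.4],[0,0,-0.4],[0,0,-0.4]], "roll": [0,0,0,0]}}

```text
time_s: 12.6
tool_pos: [0.5388, 0.0225, 0.2074]
orientation: [-0.0, -0.171, 0.985, 0.0]
wrist_force: [-0.0, -0.5, -1.0]
gripper_width: 0.0003
gripper_force: 0.0
```

Run:
```python
from h import *
c=wcap(); P,u,v=cloud(c); s=state(); print(s["tool_pos"],s["wrist_force"])
d=capture("scene"); Q,uu,vv=cloud(d)
for n,X in(("w",P),("s",Q)):
    m=(X[:,2]>.19)&(X[:,2]<.222)&(np.hypot(X[:,0]-.5393,X[:,1]-.0226)<.018)
    if m.sum(): print(n,m.sum(),np.percentile(X[m],[10,50,90],axis=0))
cv2.imwrite("pics/s7.png",np.hstack([cv2.resize(c["frame"][150:350,156:356,::-1],(400,400)),cv2.resize(d["frame"][130:230,210:310,::-1],(400,400),interpolation=cv2.INTER_CUBIC)]))
```

```text
[0.53880893 0.0225348  0.20749293] [-0.59929348 -1.11260113  0.5547532 ]
w 593 [[0.52367205 0.00719409 0.21505042]
 [0.52992735 0.0197178  0.21585991]
 [0.54477248 0.03532832 0.21663278]]
s 69 [[0.52957003 0.01005961 0.19397707]
 [0.54321477 0.01814598 0.2158363 ]
 [0.55253055 0.03479151 0.21735709]]
```

View pics/s7.png

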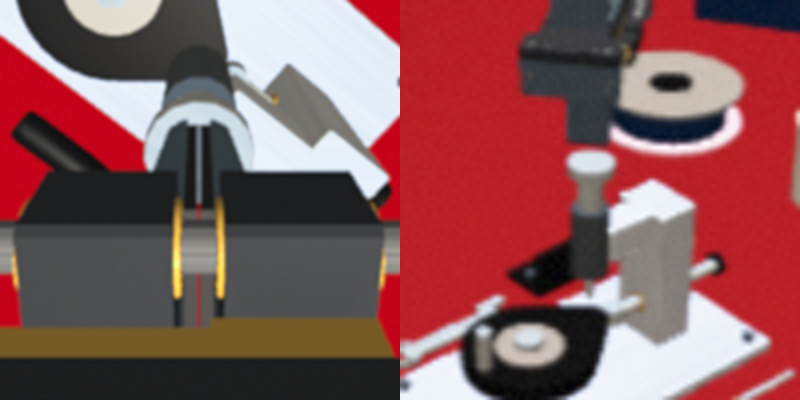

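Request:
{"api": "move_arm", "payload": {"grip": [0,0,0,0,0], "travel": [[0,0,-0.6],[0,0,-1.2],[0,0,-1.8],[0,0,-1.8],[0,0,-1.8]], "roll": [0,0,0,0,0]}}

```text
time_s: 13.12
tool_pos: [0.5384, 0.0226, 0.189]
orientation: [-0.001, -0.171, 0.985, 0.0]
wrist_force: [-1.1, 0.0, 1.9]
gripper_width: 0.0004
gripper_force: 0.9
```

Request:
{"api": "move_arm", "payload": {"grip": [0,0,0,0], "travel": [[0,0,-0.2],[0,0,-0.4],[0,0,-0.4],[0,0,-0.4]], "roll": [0,0,0,0]}}

```text
time_s: 13.45
tool_pos: [0.5388, 0.0225, 0.1855]
orientation: [0.0, -0.171, 0.985, -0.0]
wrist_force: [-1.9, -0.7, 1.9]
gripper_width: 0.0005
gripper_force: 1.0
```

Request:
{"api": "move_arm", "payload": {"grip": [0,0,0,0,0,0,0], "travel": [[0,0,-0.3],[0,0,-0.6],[0,0,-0.9],[0,0,-1.1],[0,0,-1.2],[0,0,-1.2],[0,0,-1.2]], "roll": [0,0,0,0,0,0,0]}}

```text
time_s: 14.03
tool_pos: [0.5391, 0.0225, 0.1752]
orientation: [0.001, -0.171, 0.985, -0.0]
wrist_force: [-10.5, -0.1, 31.2]
gripper_width: 0.0005
gripper_force: 16.0
```

Run:
```python
from h import *
c=wcap(); P,u,v=cloud(c); s=state(); print(s["tool_pos"],s["wrist_force"])
m=(P[:,2]>.19)&(P[:,2]<.222)&(np.hypot(P[:,0]-.5393,P[:,1]-.0226)<.018)
print(m.sum(),np.percentile(P[m],[10,50,90],axis=0)[:,2])
```

```text
[0.53910819 0.02243959 0.17521537] [-1.00908165e+01 -7.47544183e-03  3.14324876e+01]
395 [0.20091444 0.2019676  0.21609594]
```

Request:
{"api": "move_arm", "payload": {"grip": [0,0,0,0,0,0,0,0,0,0], "travel": [[0,0,1],[0,0,2],[0,0,4],[0,0,7],[0,0,11],[0,0,15],[0,-3.4,18],[-1.7,-6.8,18],[-1.7,-6.8,18],[-1.7,-6.8,18]], "roll": [0,0,0,0,0,0,0,0,0,0]}}

```text
time_s: 14.92
tool_pos: [0.5214, -0.0469, 0.354]
orientation: [0.0, -0.169, 0.986, -0.0]
wrist_force: [0.3, 0.7, 0.4]
gripper_width: 0.0006
gripper_force: 0.0
```

Run:
```python
from h import *
c=wcap(); s=state(); print(s["time_s"],s["tool_pos"],s["wrist_force"])
P,u,v=cloud(c); A=np.array([.5172,-.0407])
p=P[(P[:,2]>.09)&(P[:,2]<.102)&(np.hypot(P[:,0]-.5015,P[:,1]+.0861)<.025)].mean(0)
q=P[(P[:,2]>.19)&(P[:,2]<.222)&(np.hypot(P[:,0]-.5393,P[:,1]-.0226)<.018)]
n=P[(P[:,2]>.063)&(P[:,2]<.069)&(np.hypot(*(P[:,:2]-A).T)<.02)].mean(0)
print("pin",p,"nut",n,"cap z",np.median(q,0),"dir",np.arctan2(*(n-p)[[1,0]]))
```

```text
14.9667 [ 0.52155871 -0.04582284  0.35345478] [ 0.19524226  0.50152458 -0.22744325]
pin [ 0.50121722 -0.08538063  0.09600465] nut [ 0.5175375  -0.04018654  0.06614499] cap z [0.53910701 0.0224814  0.21595879] dir 1.224253660074341
```

Cap is back up, the cam is still aligned, and the arm is clear of everything.

```bash
python3 -c "
from workcell import *
print(sign_off())"
```

```text
the job is handed in; nothing more can be done
None
```

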